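# Twist the red transit cap off a lens and put it in the tray

## Robot

A 6-joint arm with a two-finger parallel gripper is mounted at the origin on the work surface. World frame = base frame: x ahead of the robot, y to its left, z up, the work surface at z = 0. Lengths are in m, angles in degrees, forces in N, time in s.
With the tool pointing down it reaches from about 0.375 to 0.75 m from the base axis. Payload 9 kg.
Tool frame: the origin (TCP) lies between the finger pads; the fingertips stand 25 mm ahead of it and the grasp point (between the pads) lies 6 mm ahead of it (manip.tips_ahead is the distance from the TCP to the fingertips, in m); z points along the fingers, y is the line along which they close (so a half turn about z gives the same grasp; the last joint's range is limited). The gripper opens to 85 mm and grips with 20 to 120 N. Pads are 22 mm wide; open, the fingers measure 114 mm over their backs; the gripper's body (76 mm by 85 mm) begins 54 mm behind the grasp point. The pads swing forward as they close: fully open they stand 13 mm farther back than shut.
Start: joints at [-86.729, 5.964, 5.575, 89.605, 0, 77.527], TCP at [0.163, -0.578, 0.256] pointing down, gripper open.
Joint ranges: [-171.21, 171.21], [-48.23, 106.86], [-62.78, 66.21], [-105.2, 120.99], [-86.42, 89.51], [-180, 180]. Speed limits (degrees/s): [127.2, 127.2, 147.25, 180, 180, 180].

## Interface

Orientations are given as a 3x3 rotation matrix whose columns are the frame's x, y, z axes.
In Python, from rig import manip gives the robot as it stands.
- The arm moves only by the tool servo_tool, never from a script. Its arguments are lists of equal length, an entry for each row: "linear": the shift along the tool's x, y, z in mm, a list of three; "yaw": the turn about the tool's z in degrees. A call has 1 to 10 rows; each row shifts and turns the commanded pose from where the row before left it, along the tool's axes as they then stand; what a row does not reach is not made up. A row lasts 1/8 s, in which the tool goes at most 62.5 mm and 10.7 degrees, less where a joint would pass 70% of its speed; a pose out of reach is approached as far as the arm can. A call is refused whole if a number of a shift passes 62.5 or a number of a turn 10.7, either way. A call with a gripper value outside its range is refused whole. "hand" is the closure in counts, from 0 (fully open) to 255 (shut), set as the call begins (left out, the last holds). The fingers move at their own pace and stop on an object; "newtons" is the grip in N (left out, the last holds). Time passes only in rows, so rows that do not move let the fingers close. It gives the time, the measured TCP pose, the force, the opening and the grip force at its end, in the units of the state.
- manip.sense(): the state, without advancing time (a new reading comes with each control period).
- manip.capture(name): name is "side" or "top" or "wrist"; returns a dict with "color" (420x560x3 uint8, blue, green, red), "fx", "fy", "cx", "cy" (pixels), "distortion" ([k1, k2, p1, p2, k3] as OpenCV has them; the pictures are not rectified), "R" (3x3) and "t" (3): a world point X has camera coordinates R X + t; the wrist camera has in their place "hand_eye" (4x4, takes a point from camera to tool coordinates, whose origin is the TCP and whose axes are the flange's). Camera axes: x right, y down, z forward; pixel columns grow to the right and rows downward; lengths in m; the calibration is good to about 2 mm. A picture is of the moment at which its call begins: read the wrist's pose just before it. There is no depth.
- manip.finish_job(): hands the job in; it is judged then, once.
The state is a dict: "t": time; "qpos": joint angles; "qd": joint speeds; "joint_efforts": joint torques, N m; "ee_pos": TCP position; "tool_rot": TCP orientation; "ft_force": force on the tool from outside, world axes, zero at the start; "ft_torque": the same for the moment, N m; "opening": opening from 0.0 (shut) to 1.0 (fully open); "grasp_force": force on a finger pad.
Only numpy, scipy, OpenCV 4.12 (cv2) and the standard library are available. Lean on these libraries where they do the work, as an engineer would, in place of code of your own. Each camera call takes 0.05 s, during which the arm holds its last target. There are 200 camera calls.

## Task

Unscrew the red cap from its lens: twist it counter-clockwise, taking a fresh grip as often as needed, until it comes loose, lift it off and set it down flat, open side down, in the blue tray. Leave the black-capped lens alone.

Things in the scene. Friction and masses are not known exactly. Their poses are not given: they have to be found in the camera images.
- cap_center (a point): centre (half-way up, on the axis) of the red round cap, 56 mm across, 34 mm tall, 70 g; z up, x along the white line across its top (both ways alike). Sprung bayonet: turns counter-clockwise from above against about 0.2 N m, staying where it is left between grips; needs 105 to 130 degrees in all, so two or more grips. Once free it rises 4 mm and lifts straight off; 40 mm clears the neck
- lens: fixed upright steel lens under the red cap; origin at the centre of its underside; foot 84 mm across, 16 mm high, with two black marks on its +x and -x sides; barrel 52 mm across, 85 mm tall; cap centre at 105 mm. The cap is free when its white line points at the marks (from 19 degrees before, to a stop 20 degrees past); its x axis starts 50 to 75 degrees counter-clockwise of this x axis
- tray: shallow open blue tray, fixed on the bench, 160 x 160 mm outside, walls 5 mm thick and 20 mm high, floor 5 mm thick; origin at the centre of its underside, z up
- lens_black: a like lens barrel with a black cap, 122 mm tall in all, fixed, not to be touched; origin at the centre of its underside. A third, uncapped lens, 85 mm tall and 62 mm across at the top, stands in the same row; the three stand at least 120 mm apart
Things that resemble listed ones, but are neither listed nor needed, are in the scene too. What is meant by the part that bears cap_center is not grey, and is the larger of those in its own colour.

How it is judged (in metres and radians):
On the way:
1. the red cap is turned loose while still on its lens (white line within 24 degrees of the marks on the foot) (angle between the x axis of cap_center and the x axis of lens, either way round below 0.42 rad and horizontal distance between cap_center and lens below 0.008 m and z of cap_center in the frame of lens below 0.118 m), for 0.05 s.
At the end, for the whole second after the job is handed in: The red cap stands flat on the floor of the blue tray, open side down (within 10 degrees), its centre within 52 mm of the tray's centre along both tray sides, at rest and released (x of cap_center in the frame of tray between -0.052 and 0.052 m and y of cap_center in the frame of tray between -0.052 and 0.052 m and z of cap_center in the frame of tray below 0.028 m and angle between cap_center's own z axis and vertical below 0.17 rad); the robot touches nothing.
It fails at once if the black-capped lens is pushed or gripped (more than 3 N) (contact force between lens_black and the fingers above 3 N or contact force between lens_black and the arm above 3 N).
It also fails if it takes over 58 s, if anything falls off the work surface, if the arm or the gripper's body presses on something with over 40 N, if the wrist force passes 120 N, or if a joint passes its speed limit or range.

## Working session

There is one attempt and no reset: what is moved stays moved. The work goes in short steps, Python scripts to look and compute and a tool call to move; the robot and the scene stay as the last step left them, time stands still between calls to the robot, and variables do not carry over. Pictures are saved under pics/ and viewed, at most 10 in all, crops included, and the job is handed in when it is done.

Besides the shell and the picture viewer there is one more tool, called by a JSON object that holds its "op" and its "data", one argument or row to a line. servo_tool: Moves the arm, as the interface text tells. Its arguments: {"type":"object","properties":{"linear":{"type":"array"},"yaw":{"type":"array"},"hand":{"type":"number"},"newtons":{"type":"number"}},"required":["linear","yaw"]}

```bash
mkdir -p pics; ls
cat > h.py <<'E'
import numpy as np, cv2, pickle
from rig import manip
def cap(n,f):
    s=manip.sense(); c=manip.capture(n)
    K=np.array([[c['fx'],0,c['cx']],[0,c['fy'],c['cy']],[0,0,1]]); D=np.array(c['distortion'],float)
    if n=='wrist':
        H=np.array(c['hand_eye']); T=np.eye(4); T[:3,:3]=s['tool_rot']; T[:3,3]=s['ee_pos']
        W=T@H; R=W[:3,:3].T; t=-R@W[:3,3]
    else: R=np.array(c['R']); t=np.array(c['t'])
    cv2.imwrite(f'pics/{f}.png',c['color']); pickle.dump((K,D,R,t),open(f'pics/{f}.pkl','wb'))
def ray(f,px,z):
    K,D,R,t=pickle.load(open(f'pics/{f}.pkl','rb'))
    u=cv2.undistortPoints(np.array(px,float).reshape(-1,1,2),K,D).reshape(-1,2)
    d=np.c_[u,np.ones(len(u))]@R; o=-R.T@t
    return o+d*((z-o[2])/d[:,2])[:,None]
def proj(f,X):
    K,D,R,t=pickle.load(open(f'pics/{f}.pkl','rb'))
    return cv2.projectPoints(np.array(X,float).reshape(-1,1,3),cv2.Rodrigues(R)[0],t,K,D)[0].reshape(-1,2)
E
python3 - <<'E'
from h import *
cap('top','top0');cap('side','side0')
a=cv2.imread('pics/top0.png');b=cv2.imread('pics/side0.png')
s=manip.sense();print({k:np.round(s[k],3) for k in s}, manip.tips_ahead)
E
```

```text
pics
{'t': np.float64(0.1), 'qpos': array([-8.6729e+01,  5.9940e+00,  5.5320e+00,  8.9606e+01, -1.0000e-03,
        7.7526e+01]), 'qd': array([ 0.073, -0.104,  0.104, -0.015, -0.004, -0.027]), 'joint_efforts': array([ 6.0000e-03, -5.5820e+01,  5.0472e+01,  1.3000e-02, -0.0000e+00,
        0.0000e+00]), 'ee_pos': array([ 0.163, -0.577,  0.256]), 'tool_rot': array([[ 0.962,  0.271, -0.   ],
       [ 0.271, -0.962,  0.001],
       [ 0.   , -0.001, -1.   ]]), 'ft_force': array([-0.299,  0.478,  0.649]), 'ft_torque': array([ 0.057,  0.001, -0.068]), 'grasp_force': np.float64(0.0), 'opening': np.float64(1.001)} 0.025
```

View pics/top0.png

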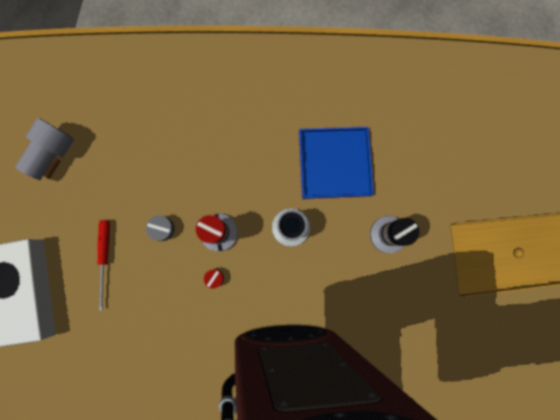

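View pics/side0.png

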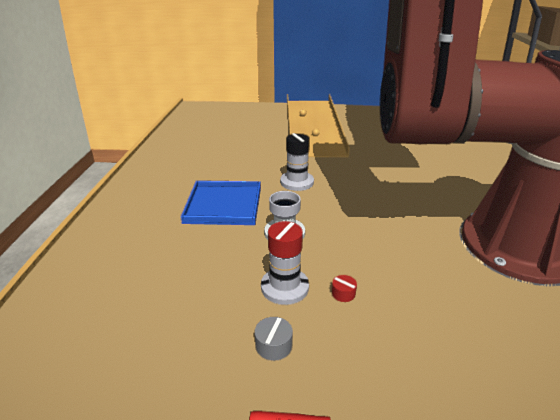

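Top view: the red candidates are the big cap on a lens at (211,230), a small red cap at (214,279), and a screwdriver at (103,243). There is also a grey cap at (160,228). The cap on the lens fits, being the larger red one with a white line. The black-capped lens is at (395,233) and the tray at (336,163). I'll confirm this in an enlarged crop.

Run:
```python
import cv2,numpy as np
a=cv2.imread('pics/top0.png')[195:265,180:250];b=cv2.imread('pics/side0.png')[215:305,240:330]
f=lambda i:cv2.resize(i,(400,400),interpolation=cv2.INTER_CUBIC)
cv2.imwrite('pics/crop0.png',np.hstack([f(a),f(b)]))
from h import *
print(ray('top0',[[211,230]],.122),ray('top0',[[221,232]],.016))
print('tray',ray('top0',[[301,129],[369,128],[373,196],[304,198]],.02).round(3))
print('black top',ray('top0',[[405,232]],.122),ray('top0',[[388,235]],.016),'mid',ray('top0',[[292,226]],.085))
```

```text
[[0.47660353 0.16074457 0.122     ]] [[0.47870665 0.15719208 0.016     ]]
tray [[ 0.716 -0.017  0.02 ]
 [ 0.722 -0.173  0.02 ]
 [ 0.564 -0.179  0.02 ]
 [ 0.557 -0.025  0.02 ]]
black top [[ 0.47837329 -0.21582052  0.122     ]] [[ 0.4776193  -0.21296172  0.016     ]] mid [[0.48960842 0.0033285  0.085     ]]
```

View pics/crop0.png

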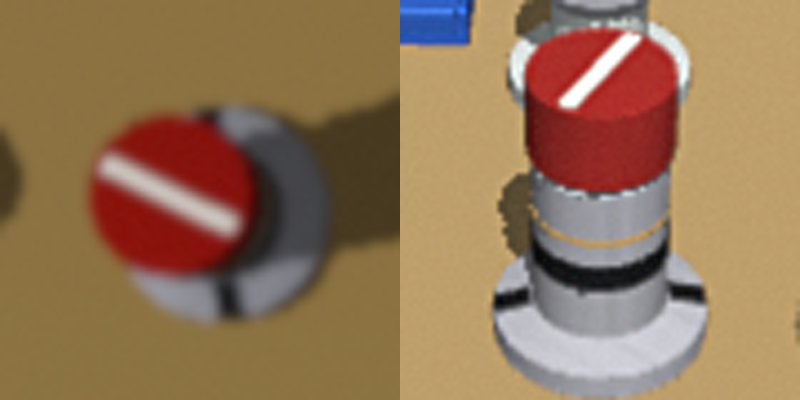

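The crop shows the red cap on the lens, with its white line running (105,165)–(235,228). The foot marks are at (208,115) and (230,300) in the top half and (512,298) and (688,292) in the side half. This is the larger red cap and it sits on a lens, so it's the one meant.

Run:
```python
from h import *
t=lambda p:np.array(p)/5.714+[180,195]-.4
s=lambda p:(np.array(p)-[400,0])/4.444+[240,215]-.4
an=lambda P:np.degrees(np.arctan2(*(P[1]-P[0])[[1,0]]))
L=ray('top0',t([[105,165],[235,228]]),.122);M=ray('top0',t([[208,115],[230,300]]),.016)
L2=ray('side0',s([[568,104],[635,38]]),.122);M2=ray('side0',s([[512,298],[688,292]]),.016)
for P in(L,M,L2,M2):print(P.round(4),P.mean(0).round(4),an(P).round(1), np.linalg.norm(P[1]-P[0]).round(4))
C=ray('top0',t([[173,195]]),.122);print('top centre',C, ray('side0',s([[601,82]]),.122))
st=manip.sense();R=np.array(st['tool_rot']);print('ytool dir',np.degrees(np.arctan2(R[1,1],R[0,1])),st['qpos'])
```

```text
[[0.4888 0.1865 0.122 ]
 [0.4683 0.1416 0.122 ]] [0.4785 0.1641 0.122 ] -114.5 0.0494
[[0.5168 0.1696 0.016 ]
 [0.4455 0.1587 0.016 ]] [0.4811 0.1641 0.016 ] -171.3 0.0721
[[0.4875 0.1846 0.122 ]
 [0.467  0.1419 0.122 ]] [0.4773 0.1633 0.122 ] -115.7 0.0474
[[0.5114 0.1698 0.016 ]
 [0.4436 0.1602 0.016 ]] [0.4775 0.165  0.016 ] -171.9 0.0685
top centre [[0.47902104 0.16301142 0.122     ]] [[0.47715089 0.17054868 0.122     ]]
ytool dir -74.25508356300176 [-8.67289440e+01  5.99356696e+00  5.53247562e+00  8.96061092e+01
 -7.66790026e-04  7.75261479e+01]
```

{"op": "servo_tool", "data": {
  "linear": [
    [0,0,0],
    [0,0,0],
    [0,0,0],
    [0,0,0],
    [0,0,0],
    [0,0,0],
    [0,0,0],
    [0,0,0],
    [0,0,0]
  ],
  "yaw": [-10,-10,-10,-10,-10,-10,-10,-10,0],
  "hand": 0,
  "newtons": 70
}}

```text
t: 1.23
ee_pos: [0.1628, -0.5774, 0.2559]
tool_rot: [[-0.099, 0.995, -0.0], [0.995, 0.099, 0.001], [0.001, -0.0, -1.0]]
ft_force: [-0.1, 0.6, -0.4]
opening: 1.0
grasp_force: 0.0
```

```bash
cat >> h.py <<'E'
def to(*pts):
    s=manip.sense();R=np.array(s['tool_rot']);p=np.array(s['ee_pos'])
    print('t',round(float(s['t']),2),'p',p.round(4),'ang y',np.degrees(np.arctan2(R[1,1],R[0,1])).round(1),'q',np.round(s['qpos'],1),'F',np.round(s['ft_force'],1),'T',np.round(s['ft_torque'],2),'op',round(float(s['opening']),3),'g',round(float(s['grasp_force']),1))
    for q in pts:
        q=np.array(q);print('shift mm',(R.T@(q-p)*1000).round(1));p=q
E
python3 -c "
from h import *
to([.44,-.27,.256],[.4785,.164,.23])"
```

```text
t 1.23 p [ 0.1628 -0.5774  0.2559] ang y 5.7 q [-86.7   6.    5.6  89.6  -0.   -2.4] F [-0.1  0.6 -0.4] T [ 0.03 -0.02 -0.07] op 1.0 g 0.0
shift mm [2.784e+02 3.062e+02 1.000e-01]
shift mm [428.   81.2  26.3]
```

{"op": "servo_tool", "data": {
  "linear": [
    [28,31,0],
    [28,31,0],
    [28,31,0],
    [28,31,0],
    [28,31,0],
    [28,31,0],
    [28,31,0],
    [28,31,0],
    [28,31,0],
    [28,27,0]
  ],
  "yaw": [0,0,0,0,0,0,0,0,0,0]
}}

```text
t: 2.48
ee_pos: [0.4401, -0.2671, 0.2562]
tool_rot: [[-0.095, 0.995, -0.0], [0.995, 0.095, -0.0], [-0.0, -0.0, -1.0]]
ft_force: [-0.1, -1.0, 0.6]
opening: 1.0
grasp_force: 0.0
```

{"op": "servo_tool", "data": {
  "linear": [
    [48,9,0],
    [48,9,0],
    [48,9,0],
    [48,9,0],
    [48,9,0],
    [48,9,0],
    [48,9,0],
    [48,9,0],
    [44,9,0],
    [0,0,0]
  ],
  "yaw": [0,0,0,0,0,0,0,0,0,0]
}}

```text
t: 3.72
ee_pos: [0.4766, 0.1681, 0.256]
tool_rot: [[-0.1, 0.995, -0.001], [0.995, 0.1, 0.0], [0.0, -0.001, -1.0]]
ft_force: [-0.2, 0.2, 0.4]
opening: 1.002
grasp_force: 0.0
```

```bash
python3 -c "
from h import *
to([.4785,.164,.23],[.4785,.164,.117])
cap('wrist','w1')"
```

```text
t 3.73 p [0.4766 0.1681 0.256 ] ang y 5.7 q [  4.6 -10.6 -10.6  90.    0.   88.8] F [-0.2  0.2  0.4] T [-0.05  0.   -0.01] op 1.002 g 0.0
shift mm [-4.3  1.5 26. ]
shift mm [-0.00e+00  1.00e-01  1.13e+02]
```

View pics/w1.png

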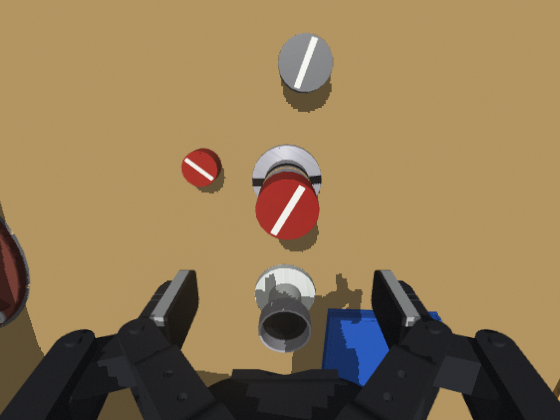

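Wrist view: cap line ends at (274,233) and (303,187), cap top centre at about (288,207), foot marks at (255,182) and (319,180).

Run:
```python
from h import *
an=lambda P:np.degrees(np.arctan2(*(P[1]-P[0])[[1,0]]))
i=cv2.imread('pics/w1.png').astype(int);m=((i[...,2]>110)&(i[...,1]<70)&(i[...,0]<80)).astype(np.uint8)
m[:,:240]=0;m[:,340:]=0;ys,xs=np.nonzero(m);print(xs.min(),xs.max(),ys.min(),ys.max())
for px,z in(([[274,233],[303,187]],.122),([[255,182],[319,180]],.016)):
    P=ray('w1',px,z);print(P.round(4),P.mean(0).round(4),an(P).round(1))
# predicted outline check
for c in([.4785,.164],[.4785,.168],[.478,.160]):
    th=np.linspace(0,6.28,60);pp=np.vstack([proj('w1',np.c_[c[0]+.028*np.cos(th),c[1]+.028*np.sin(th),0*th+z]) for z in(.122,.088)])
    print(c,pp.min(0).round(1),pp.max(0).round(1))
```

```text
256 318 172 239
[[0.4684 0.1433 0.122 ]
 [0.489  0.1877 0.122 ]] [0.4787 0.1655 0.122 ] 65.2
[[0.4406 0.1607 0.016 ]
 [0.5161 0.1707 0.016 ]] [0.4783 0.1657 0.016 ] 7.6
[0.4785, 0.164] [255.4 172.1] [320.1 241.7]
[0.4785, 0.168] [255.7 167.9] [320.7 237.6]
[0.478, 0.16] [254.5 176.2] [318.9 245.6]
```

{"op": "servo_tool", "data": {
  "linear": [
    [-2.5,1.1,20],
    [0,0,30],
    [0,0,30],
    [0,0,30],
    [0,0,20],
    [0,0,10],
    [0,0,0]
  ],
  "yaw": [0,0,0,0,0,0,0]
}}

```text
t: 4.65
ee_pos: [0.4783, 0.163, 0.1162]
tool_rot: [[-0.099, 0.995, -0.0], [0.995, 0.099, -0.0], [-0.0, -0.0, -1.0]]
ft_force: [0.2, -0.5, 0.6]
opening: 1.0
grasp_force: 0.0
```

{"op": "servo_tool", "data": {
  "linear": [
    [0,0,0],
    [0,0,0],
    [0,0,0],
    [0,0,0],
    [0,0,0],
    [0,0,0],
    [0,0,0],
    [0,0,0]
  ],
  "yaw": [0,0,0,0,0,0,0,0],
  "hand": 255,
  "newtons": 70
}}

```text
t: 5.65
ee_pos: [0.4791, 0.1633, 0.1175]
tool_rot: [[-0.1, 0.995, 0.002], [0.995, 0.1, -0.0], [-0.0, 0.002, -1.0]]
ft_force: [-1.3, -0.2, 5.5]
opening: 0.642
grasp_force: 72.4
```

```bash
python3 -c "
from h import *
to()"
```

```text
t 5.65 p [0.4791 0.1633 0.1175] ang y 5.7 q [  4.   -9.5 -24.1  75.3  -0.   88.3] F [-1.3 -0.2  5.5] T [-0.14  0.23 -0.02] op 0.642 g 72.4
```

{"op": "servo_tool", "data": {
  "linear": [
    [0,0,0],
    [0,0,0],
    [0,0,0],
    [0,0,0],
    [0,0,0],
    [0,0,0],
    [0,0,0],
    [0,0,0]
  ],
  "yaw": [-3,-6,-8,-8,-8,-8,-8,0]
}}

```text
t: 6.65
ee_pos: [0.4794, 0.1634, 0.1177]
tool_rot: [[-0.818, 0.576, 0.003], [0.576, 0.818, 0.0], [-0.002, 0.002, -1.0]]
ft_force: [-0.1, 1.0, 5.7]
opening: 0.636
grasp_force: 72.4
```

```bash
python3 -c "
from h import *
to();cap('wrist','w2')"
```

```text
t 6.65 p [0.4794 0.1634 0.1177] ang y 54.9 q [  4.   -9.5 -24.1  75.3   0.   39.1] F [-0.1  1.   5.7] T [ 0.12 -0.04  0.01] op 0.636 g 72.4
```

View pics/w2.png

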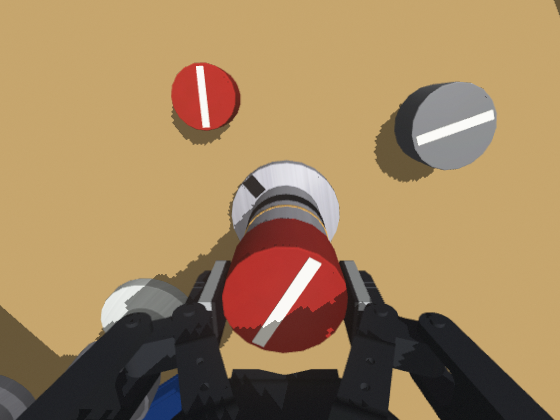

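The cap is gripped and its line runs from (262,343) to (315,262). I'll compute its angle to check for slip.

```bash
python3 -c "
from h import *
P=ray('w2',[[262,343],[315,262],[286,299]],.122);d=P[1]-P[0];print(P.round(4),np.degrees(np.arctan2(d[1],d[0])))"
```

```text
[[0.4886 0.1445 0.122 ]
 [0.4674 0.1875 0.122 ]
 [0.4753 0.1673 0.122 ]] 116.28512033151871
```

No slip: the cap turned with the tool, from 65° to 116°. The target is about 187°, so 70° more, with the wrist ending near −31°.

{"op": "servo_tool", "data": {
  "linear": [
    [0,0,0],
    [0,0,0],
    [0,0,0],
    [0,0,0],
    [0,0,0],
    [0,0,0],
    [0,0,0],
    [0,0,0],
    [0,0,0],
    [0,0,0]
  ],
  "yaw": [-6,-8,-8,-8,-8,-8,-8,-8,-8,0]
}}

```text
t: 7.95
ee_pos: [0.4797, 0.1643, 0.118]
tool_rot: [[-0.82, -0.572, 0.003], [-0.572, 0.82, 0.002], [-0.004, -0.0, -1.0]]
ft_force: [0.8, 4.8, 6.6]
opening: 0.642
grasp_force: 72.6
```

```bash
python3 -c "
from h import *
to();cap('wrist','w3')"
```

```text
t 7.95 p [0.4797 0.1643 0.118 ] ang y 124.9 q [  4.   -9.5 -24.   75.3   0.1 -30.9] F [0.8 4.8 6.6] T [ 1.08 -0.22  0.03] op 0.642 g 72.6
```

View pics/w3.png

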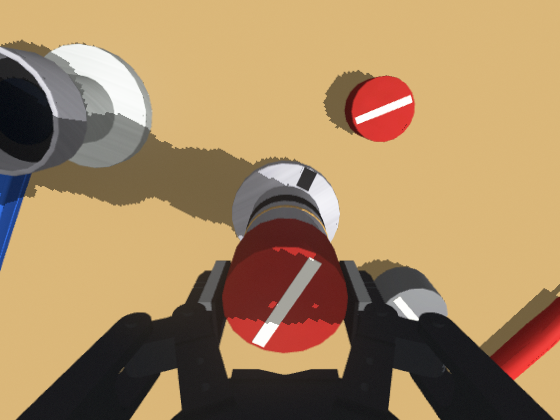

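The line is unchanged in the gripper (262,343)–(315,262), so the cap is at about 186°, aligned with the marks at about 187.6°. Now I'll lift gently.

{"op": "servo_tool", "data": {
  "linear": [
    [0,0,-3],
    [0,0,-3],
    [0,0,-4],
    [0,0,-5],
    [0,0,0]
  ],
  "yaw": [0,0,0,0,0]
}}

```text
t: 8.62
ee_pos: [0.4786, 0.1633, 0.1318]
tool_rot: [[-0.822, -0.57, 0.001], [-0.57, 0.822, -0.0], [-0.0, -0.001, -1.0]]
ft_force: [0.5, 0.3, -0.5]
opening: 0.642
grasp_force: 74.5
```

```bash
python3 -c "
from h import *
to([.479,.164,.24],[.64,-.0985,.24])
print(manip.sense()['ft_torque'])"
```

```text
t 8.62 p [0.4786 0.1633 0.1318] ang y 124.8 q [  4.   -9.9 -22.9  77.   -0.  -30.8] F [ 0.5  0.3 -0.5] T [ 0.02 -0.04 -0.08] op 0.642 g 74.5
shift mm [  -0.7    0.3 -108.2]
shift mm [ 1.730e+01 -3.075e+02  2.000e-01]
[ 0.02472594 -0.04350395 -0.08492627]
```

{"op": "servo_tool", "data": {
  "linear": [
    [0,0,-20],
    [0,0,-30],
    [0,0,-30],
    [0,0,-25],
    [0,0,0]
  ],
  "yaw": [0,0,0,0,0]
}}

```text
t: 9.25
ee_pos: [0.4795, 0.1633, 0.2394]
tool_rot: [[-0.822, -0.57, 0.004], [-0.57, 0.822, 0.0], [-0.004, -0.002, -1.0]]
ft_force: [-0.2, -0.3, 0.0]
opening: 0.638
grasp_force: 74.7
```

{"op": "servo_tool", "data": {
  "linear": [
    [2,-25,0],
    [2,-35,0],
    [2,-40,0],
    [2,-40,0],
    [2,-40,0],
    [2,-40,0],
    [2,-40,0],
    [2,-30,0],
    [1,-17,0],
    [0,0,0]
  ],
  "yaw": [0,0,0,0,0,0,0,0,0,0]
}}

```text
t: 10.5
ee_pos: [0.6391, -0.0995, 0.2351]
tool_rot: [[-0.823, -0.569, -0.002], [-0.569, 0.823, 0.0], [0.001, 0.001, -1.0]]
ft_force: [-0.1, 0.2, -0.6]
opening: 0.639
grasp_force: 74.7
```

```bash
python3 -c "
from h import *
to([.64,-.0985,.24],[.64,-.0985,.05])
cap('side','s2');cap('top','t2')
a=cv2.imread('pics/s2.png')[60:320,100:400];b=cv2.imread('pics/t2.png')[60:320,180:480]
cv2.imwrite('pics/c2.png',cv2.resize(np.vstack([a,b])[:, :],(346,600)) if 0 else np.hstack([cv2.resize(a,(400,347)),cv2.resize(b,(400,347))]))"
```

```text
t 10.5 p [ 0.6391 -0.0995  0.2351] ang y 124.7 q [-20.4  14.2  12.5  88.4  -0.  -55.1] F [-0.1  0.2 -0.6] T [0.05 0.07 0.05] op 0.639 g 74.7
shift mm [-1.3  0.3 -4.9]
shift mm [ -0.2  -0.2 190. ]
```

View pics/c2.png

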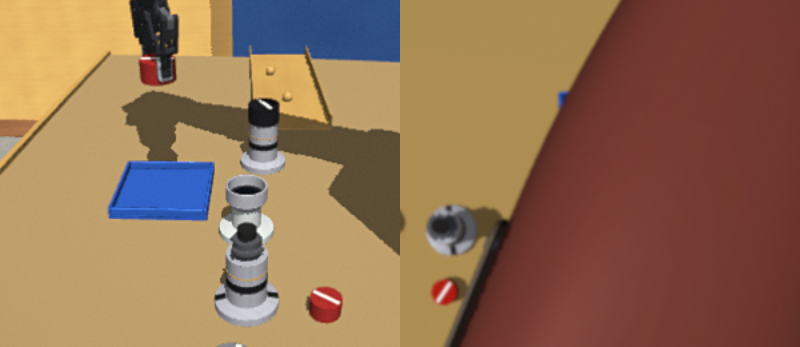

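The side view shows the cap held upright above the tray and the lens bare.

{"op": "servo_tool", "data": {
  "linear": [
    [0,0,20],
    [0,0,35],
    [0,0,40],
    [0,0,40],
    [0,0,30],
    [0,0,20],
    [0,0,8],
    [0,0,0]
  ],
  "yaw": [0,0,0,0,0,0,0,0]
}}

```text
t: 11.6
ee_pos: [0.6395, -0.0985, 0.0437]
tool_rot: [[-0.822, -0.57, 0.0], [-0.57, 0.822, -0.0], [-0.0, -0.0, -1.0]]
ft_force: [-0.4, 0.2, -0.1]
opening: 0.64
grasp_force: 74.7
```

{"op": "servo_tool", "data": {
  "linear": [
    [0,0,1],
    [0,0,1],
    [0,0,1],
    [0,0,0]
  ],
  "yaw": [0,0,0,0]
}}

```text
t: 12.1
ee_pos: [0.6394, -0.0987, 0.0403]
tool_rot: [[-0.822, -0.57, 0.0], [-0.57, 0.822, -0.0], [0.0, -0.0, -1.0]]
ft_force: [0.0, -0.1, -0.0]
opening: 0.64
grasp_force: 74.7
```

{"op": "servo_tool", "data": {
  "linear": [
    [0,0,1],
    [0,0,1],
    [0,0,1],
    [0,0,1],
    [0,0,0],
    [0,0,0]
  ],
  "yaw": [0,0,0,0,0,0]
}}

```text
t: 12.85
ee_pos: [0.6393, -0.0987, 0.0363]
tool_rot: [[-0.822, -0.57, -0.0], [-0.57, 0.822, -0.0], [0.0, -0.0, -1.0]]
ft_force: [-0.6, 1.0, 0.4]
opening: 0.64
grasp_force: 74.7
```

{"op": "servo_tool", "data": {
  "linear": [
    [0,0,1],
    [0,0,0.5],
    [0,0,0],
    [0,0,0]
  ],
  "yaw": [0,0,0,0]
}}

```text
t: 13.35
ee_pos: [0.6394, -0.0987, 0.0351]
tool_rot: [[-0.822, -0.57, 0.0], [-0.57, 0.822, -0.0], [-0.0, -0.0, -1.0]]
ft_force: [-2.3, 0.3, 3.3]
opening: 0.641
grasp_force: 75.0
```

Contact force is 3.3 N, at the height expected for the cap on the floor (0.0345 m). Next I'll release and retreat.

{"op": "servo_tool", "data": {
  "linear": [
    [0,0,0],
    [0,0,0],
    [0,0,0],
    [0,0,0],
    [0,0,0],
    [0,0,0]
  ],
  "yaw": [0,0,0,0,0,0],
  "hand": 0
}}

```text
t: 14.1
ee_pos: [0.6393, -0.0987, 0.0348]
tool_rot: [[-0.822, -0.57, -0.0], [-0.57, 0.822, -0.0], [0.0, -0.0, -1.0]]
ft_force: [-0.7, 0.1, -0.2]
opening: 1.001
grasp_force: 0.0
```

{"op": "servo_tool", "data": {
  "linear": [
    [0,0,-10],
    [0,0,-20],
    [0,0,-30],
    [0,0,-40],
    [0,0,-40],
    [0,0,-30],
    [0,0,0],
    [0,0,0]
  ],
  "yaw": [0,0,0,0,0,0,0,0]
}}

```text
t: 15.1
ee_pos: [0.6393, -0.0986, 0.205]
tool_rot: [[-0.822, -0.57, 0.0], [-0.57, 0.822, -0.0], [-0.0, -0.0, -1.0]]
ft_force: [-0.3, 0.1, 0.0]
opening: 1.003
grasp_force: 0.0
```

```bash
python3 -c "
from h import *
to();cap('wrist','w4');cap('side','s4')
a=cv2.imread('pics/w4.png');b=cv2.imread('pics/s4.png')[130:280,140:340]
cv2.imwrite('pics/c4.png',np.hstack([cv2.resize(a,(400,300)),cv2.resize(b,(400,300))]))"
```

```text
t 15.1 p [ 0.6393 -0.0986  0.205 ] ang y 124.7 q [-20.3  13.9   9.1  85.1  -0.  -55.1] F [-0.3  0.1  0. ] T [-0.01 -0.01  0.02] op 1.003 g 0.0
```

View pics/c4.png

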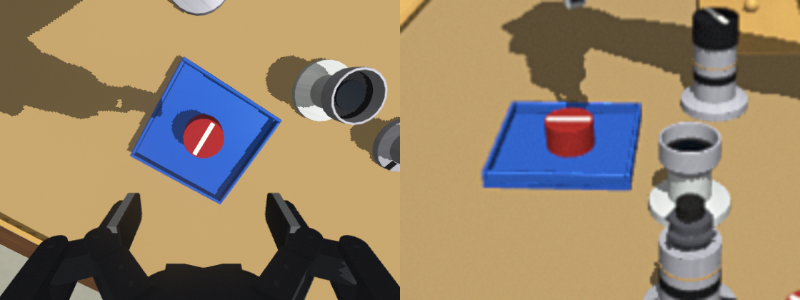

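The cap stands flat near the middle of the tray (crop pixel 570,130), the gripper is clear and the black-capped lens is untouched.

```bash
python3 -c "
from rig import manip
print(manip.finish_job())"
```

```text
the job is handed in; nothing more can be done
None
```

I unscrewed the red cap in one grip of about 120°, lifted it off and set it flat, open side down, near the middle of the blue tray, left the black-capped lens alone, and handed the job in at about 15 s; no verdict was returned.

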